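# Test-fire the ejector of the large brew unit

### The job

Function-test the larger of the two overhauled brew units: swing its sprung ejector arm round by the upright post until the latch catches, and let go so that the latch alone holds it. Then press down the flat trigger pad at the front of the same unit so that the arm snaps back home, and take the hand away; leave the smaller unit alone.

Things in the scene. Friction and masses are not known exactly. Their poses are not given: they have to be found in the camera images.
- big_unit: The larger brew unit, fixed to the bench, yaw varies: a black chassis 175 (x) by 200 (y) by 50 mm high, origin at the centre of its underside, z up; -x is its front. On top, an aluminium ejector arm turns level about an upright pivot at x +50, y -30 mm; the post at the arm's end is 120 mm from the pivot. A steel trigger lever lies in a slot along x and ends in a flat pad overhanging the front. Arm bar: 14 mm wide, from 62 to 74 mm above the bench.
- big_arm (a joint): Angle of the large unit's ejector arm, rad, counter-clockwise seen from above. 0 = home: it points 110 degrees counter-clockwise from the unit's +x. Pointing straight to the front (-x) is 1.22. A spring pushes it home (1.3 N at the post at home, 4.3 N when cocked). From about 0.83 it rides over the latch nose (up to 9 N in all at the post); swung past about 1.25 the nose has sprung up behind it, and let go it stays at about 1.2. Hard stop at 1.42, so swing it to about 1.33.
- big_post (a point): Centre of the top of the upright round post at the end of the large unit's arm: 20 mm diameter, standing 50 mm above the arm, top 124 mm above the bench. It moves with the arm.
- big_trigger (a joint): Angle of the large unit's trigger lever, rad: 0 = up (sprung), 0.19 = fully down. It lets the arm go at about 0.115, which is 18 mm down at the pad; bottom stop 30 mm down, so press it some 24 mm down. Pressing the pad takes 2 to 4 N. Springs up again when let go.
- big_pad (a point): Centre of the top face of the large unit's trigger pad, 40 (along x) by 44 mm, 62 mm above the bench when up, at x -125, y -12 mm in the unit's frame. Press it straight down.
- small_unit: The smaller brew unit, same make and shape at 0.7 of the size: chassis 123 by 140 by 35 mm, arm 84 mm long, post top 87 mm above the bench. Origin at the centre of its underside. Not to be touched. The two units may stand either way round, left or right.

How it is judged:
On the way, in this order (a step that is already met when the one before it is completed fails the run):
1. the large unit's arm is cocked and held by its latch alone, the robot touching nothing of that unit (value of joint big_arm above 1.1 rad and value of joint big_trigger below 0.05 rad and contact force between each of the fingers, the arm and big_unit below 0.2 N), for 0.3 s.
2. the trigger of the large unit is pressed down (value of joint big_trigger above 0.08 rad).
3. the arm snaps back home (value of joint big_arm below 0.1 rad), for 0.1 s.
At the end, for the whole second after the job is handed in: The large unit's arm is back home (within 0.1 rad) and at rest, and its trigger is up again (within 0.04 rad) (value of joint big_arm below 0.1 rad and value of joint big_trigger below 0.04 rad and velocity of joint big_arm below 0.1 rad/s); the robot touches nothing.
It fails at once if the smaller unit is pushed by the robot (more than 3 N) (contact force between any of the fingers, the arm and small_unit above 3 N).
It also fails if it takes over 45 s, if anything falls off the work surface, if the arm or the gripper's body presses on something with over 40 N, if the wrist force passes 120 N, or if a joint passes its speed limit or range.

### The arm

A 6-joint arm with a two-finger parallel gripper is mounted at the origin on the work surface. World frame = base frame: x ahead of the robot, y to its left, z up, the work surface at z = 0. Lengths are in m, angles in rad, forces in N, time in s.
With the tool pointing down it reaches from about 0.425 to 0.925 m from the base axis. Payload 12.5 kg.
Tool frame: the origin (TCP) lies on the centre line of the jaws, within the pads' length; the fingertips stand 8 mm ahead of it and the grasp point (between the pads) lies 11 mm behind it; y points along the fingers, x is the direction in which the jaws open and shut, and the axes are right-handed (so a half turn about y gives the same grasp; the last joint's range is limited). The gripper opens to 85 mm and grips with 20 to 120 N. Pads are 22 mm wide; open, the fingers measure 114 mm over their backs; the gripper's body (76 mm by 85 mm) begins 54 mm behind the grasp point. The pads swing forward as they close: fully open they stand 13 mm farther back than shut.
Start: joints at [-1.405, 0.491, 1.559, -0, 1.092, -0.106], TCP at [0.168, -0.602, 0.239] pointing down, gripper open.
Joint ranges: [-3.1, 3.1], [-0.84, 2.19], [0.05, 2.79], [-1.13, 4.28], [0.06, 2.93], [-2.69, 2.69]. Speed limits (rad/s): [2.22, 2.22, 2.79, 3.14, 3.14, 3.14].

### API

Orientations are given as [roll, pitch, yaw] about the fixed x, y, z axes, in that order (R = Rz(yaw) Ry(pitch) Rx(roll)).
In Python, from cell import * gives the robot as it stands.
- The arm moves only by the tool play_rows, never from a script. Its argument "moves" is a list that holds one entry, the list of rows, each a list of 4 numbers: the shift along the tool's x, y, z in m, then the turn about the tool's y in degrees. A call has 1 to 20 rows; each row is the pose to reach, as a shift and turn from the pose commanded when the call began, along the tool's axes at that moment; what a row does not reach only later rows make up. A row lasts 1/8 s, in which the tool goes at most 62.5 mm and 10.7 degrees, less where a joint would pass 70% of its speed; a pose out of reach is approached as far as the arm can. A call with a gripper value outside its range is refused whole. "gripper" is the opening, from -1 (shut) to 1 (fully open), set as the call begins (left out, the last holds). The fingers move at their own pace and stop on an object; the grip force is fixed at half the most. Time passes only in rows, so rows that repeat a pose let the fingers close. It gives the time, the measured TCP pose, the force and the opening at its end, in the units of the state.
- observe(): the state, without advancing time (a new reading comes with each control period).
- snapshot(name): name is "scene" or "top" or "wrist"; returns a dict with "color" (384x512x3 uint8, red, green, blue), "intrinsics" (3x3 intrinsics, pixels), "R" (3x3) and "t" (3): a world point X has camera coordinates R X + t; the wrist camera has in their place "tool_from_camera" (4x4, takes a point from camera to tool coordinates, whose origin is the TCP and whose axes are the tool frame's). Camera axes: x right, y down, z forward; pixel columns grow to the right and rows downward; lengths in m; the calibration is good to about 2 mm. A picture is of the moment at which its call begins: read the wrist's pose just before it. There is no depth.
- finish_job(): hands the job in, once; it reports no verdict.
The state is a dict: "time_s": time; "joints": joint angles; "qvel": joint speeds; "joint_torque": joint torques, N m; "tool_pos": TCP position; "tcp_rot": TCP orientation; "contact_force": force on the tool from outside, world axes, zero at the start; "moment": the same for the moment, N m; "grip_width": finger opening in m.
Only numpy, scipy, OpenCV 4.12 (cv2) and the standard library are available. Lean on these libraries where they do the work, as an engineer would, in place of code of your own. Each camera call takes 0.05 s, during which the arm holds its last target. There are 200 camera calls.

## Working session

There is one attempt and no reset: what is moved stays moved. The work goes in short steps, Python scripts to look and compute and a tool call to move; the robot and the scene stay as the last step left them, time stands still between calls to the robot, and variables do not carry over. Pictures are saved under pics/ and viewed, about 8 in all and at most 12, crops included, and the job is handed in when it is done.

Besides the shell and the picture viewer there is one more tool, called after "Request:" as name(argument=value, ...), one argument or row to a line, values as JSON. play_rows: Moves the arm, as the interface text tells. Its arguments: {"type":"object","properties":{"moves":{"type":"array","items":{"type":"array","items":{"type":"array","items":{"type":"number"}}}},"gripper":{"type":"number"}},"required":["moves"]}

```bash
mkdir -p pics
cat > h.py <<'E'
from cell import *
import numpy as np, cv2
def save(n,f):
    s=snapshot(n); cv2.imwrite('pics/'+f,cv2.cvtColor(s['color'],cv2.COLOR_RGB2BGR)); np.savez('pics/'+f[:-4]+'.npz',**s); return s
def ray(s,u,v,z):
    d=np.linalg.inv(s['intrinsics'])@np.array([u,v,1.]); R=s['R']; c=-R.T@s['t']; d=R.T@d
    return c+d*(z-c[2])/d[2]
def proj(s,X):
    p=s['intrinsics']@(s['R']@np.array(X)+s['t']); return p[:2]/p[2]
E
python3 - <<'E'
from h import *
o=observe(); print(o['tool_pos'],o['tcp_rot'],o['grip_width'],o['contact_force'])
a=save('top','a.png');b=save('scene','b.png')
A=cv2.imread('pics/a.png');B=cv2.imread('pics/b.png')
cv2.imwrite('pics/a2.png',cv2.resize(A,(800,600),interpolation=cv2.INTER_CUBIC))
E
```

```text
[ 0.16775793 -0.60184545  0.23873588] [-1.57067218e+00  1.08177302e-03 -1.29906572e+00] 0.08519231241746636 [-0.18747799  0.01982258  0.22726431]
```

View pics/a2.png

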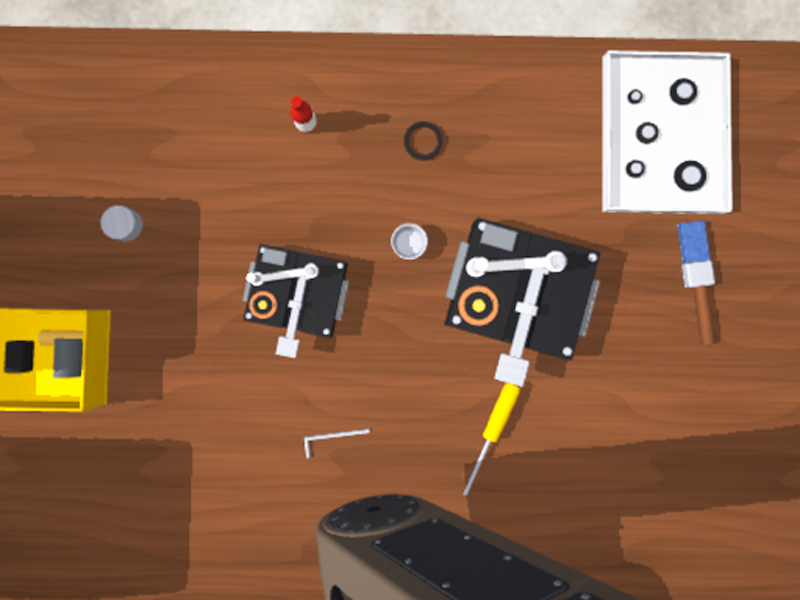

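View pics/b.png

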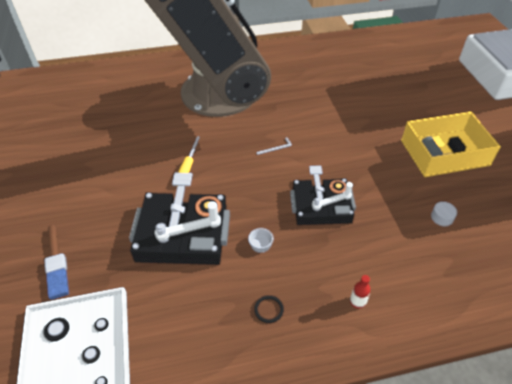

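The top view (800x600) shows the large unit on the right: pivot ~(555,262), post ~(478,266), pad ~(512,370). A screwdriver starts just in front of the pad, and the small unit is at left, ~(295,290).

Run:
```python
from h import *
s=dict(np.load('pics/a.npz'))
f=lambda u,v,z: ray(s,u*.64,v*.64,z)
print('cam',-s['R'].T@s['t'])
post=f(477,266,.124);piv=f(555,261,.078);pad=f(512,370,.062)
print(post,piv,pad)
print('d post-piv',np.linalg.norm((post-piv)[:2]),'pad-piv',np.linalg.norm((pad-piv)[:2]), 'exp',np.hypot(175,18))
# least-squares pose from pts (unit frame)
from scipy.optimize import least_squares
a=np.radians(110)
L=np.array([[.05+.12*np.cos(a),-.03+.12*np.sin(a),.124],[-.125,-.012,.062]]+[[x,y,.05] for x,y in((.0795,.092),(.0795,-.092),(-.0795,-.092),(-.0795,.092))])
px=np.array([[477,266],[512,370],[482,227],[593,257],[568,352],[456,320]])*.64
def W(p,l):
    c,q=np.cos(p[2]),np.sin(p[2]); return np.array([p[0]+c*l[0]-q*l[1],p[1]+q*l[0]+c*l[1],l[2]])
r=least_squares(lambda p:np.concatenate([proj(s,W(p,l))-q for l,q in zip(L,px)]),[pad[0]+.12,pad[1],.2],loss='soft_l1')
print(r.x,np.round(r.fun.reshape(-1,2),1))
p=r.x
print('post',W(p,L[0]),'pad',W(p,L[1]),'piv',W(p,[.05,-.03,.07]))
for th in np.arange(0,1.5,.19): print(round(th,2),W(p,[.05+.12*np.cos(a+th),-.03+.12*np.sin(a+th),.124]))
```

```text
cam [0.50267089 0.02104801 0.91199355]
[ 0.56505875 -0.09646566  0.124     ] [ 0.57819649 -0.22015093  0.078     ] [ 0.41323578 -0.16023956  0.062     ]
d post-piv 0.12438105126408315 pad-piv 0.17550330316342375 exp 175.92327873252023
[ 0.5365997  -0.18007626 -0.25503913] [[ 2.6 -0.4]
 [-0.   0.3]
 [-1.4 -2.1]
 [ 0.8 -1. ]
 [ 0.1  1.8]
 [-2.1  1.7]]
post [ 0.56614729 -0.1022501   0.124     ] pad [ 0.41261562 -0.1601527   0.062     ] piv [ 0.57741387 -0.22172003  0.07      ]
0.0 [ 0.56614729 -0.1022501   0.124     ]
0.19 [ 0.54378708 -0.10652785  0.124     ]
0.38 [ 0.52263715 -0.11495154  0.124     ]
0.57 [ 0.50345872 -0.12721799  0.124     ]
0.76 [ 0.48694205 -0.14288572  0.124     ]
0.95 [ 0.4736816  -0.16139081  0.124     ]
1.14 [ 0.46415463 -0.18206724  0.124     ]
1.33 [ 0.45870403 -0.20417084  0.124     ]
```

Request:
play_rows(
  moves=[
    [[-0.03,0,0.04,-7],[-0.06,0,0.085,-14],[-0.1,0,0.135,-22],[-0.135,0,0.185,-30],[-0.17,0,0.23,-38],[-0.205,0,0.28,-46],[-0.24,0,0.33,-54],[-0.275,0,0.375,-62],[-0.31,0,0.42,-70],[-0.345,0,0.47,-76],[-0.378,0,0.512,-80],[-0.378,0,0.512,-80],[-0.378,0,0.512,-80],[-0.378,0,0.512,-80]],
  ],
  gripper=0.0,
)

```text
time_s: 1.85
tool_pos: [0.559, -0.1014, 0.2393]
tcp_rot: [-1.571, 0.0, 0.096]
contact_force: [0.3, -0.2, 0.2]
grip_width: 0.0424
```

Run:
```python
from h import *
o=observe(); print(o['tool_pos'],o['tcp_rot'],o['grip_width'])
from scipy.spatial.transform import Rotation as Ro
s=snapshot('wrist'); T=np.eye(4);T[:3,:3]=Ro.from_euler('xyz',o['tcp_rot']).as_matrix();T[:3,3]=o['tool_pos']
C=np.linalg.inv(T@s['tool_from_camera']); s['R']=C[:3,:3];s['t']=C[:3,3]; np.savez('pics/c.npz',**s)
im=cv2.cvtColor(s['color'],cv2.COLOR_RGB2BGR)
for i,X in enumerate([[.5655,-.1,.124],[.4128,-.160,.062],[.578,-.221,.078]]):
    q=proj(s,X);print(q);cv2.drawMarker(im,tuple(int(round(k)) for k in q),(0,255,0),0,8)
cv2.imwrite('pics/c.png',cv2.resize(im,(800,600)))
```

```text
[ 0.5589991  -0.101427    0.23928039] [-1.57088486e+00  2.45510079e-04  9.56046365e-02] 0.042438278721217734
[263.25664974 186.58382178]
[120.37381907 207.30115912]
[262.18677074 274.63738791]
```

View pics/c.png

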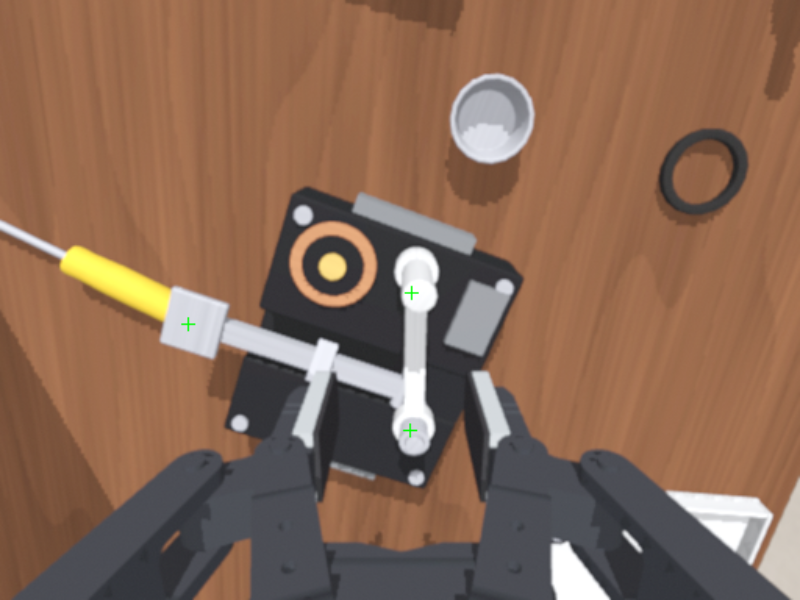

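The post top in the wrist view is at (418,294) and the pad centre at (196,322). Both are ~3–5 mm further in +x than my markers, which the 42 mm cage covers. Lowering over the post.

Request:
play_rows(
  moves=[
    [[0.008,0.03,0,0],[0.008,0.07,0,0],[0.008,0.11,0,0],[0.008,0.144,0,0],[0.008,0.144,0,0],[0.008,0.144,0,0]],
  ],
)

```text
time_s: 2.65
tool_pos: [0.5679, -0.1004, 0.0965]
tcp_rot: [-1.571, -0.001, 0.096]
contact_force: [0.0, -0.8, 0.6]
grip_width: 0.0427
```

Run:
```python
from h import *
o=observe(); print(o['tool_pos'],o['tcp_rot'],o['grip_width'],o['contact_force'])
y=o['tcp_rot'][2]; p0=o['tool_pos'][:2]; X=np.array([np.cos(y),np.sin(y)]);Z=np.array([-np.sin(y),np.cos(y)])
piv=np.array([.579,-.2205])
for th in list(np.arange(.1,1.41,.1))+[1.42,1.2]:
    a=np.radians(95.7)+th; d=piv+.12*np.array([np.cos(a),np.sin(a)])-p0
    print(round(th,2),np.round([d@X,0,d@Z],3),round(-np.degrees(th),1))
save('scene','d.png')
```

```text
[ 0.56792935 -0.10035873  0.09653139] [-1.57142584e+00 -1.27220094e-03  9.64400107e-02] 0.04266136435573743 [ 0.03835546 -0.75033022  0.63207866]
0.1 [-0.013  0.    -0.001] -5.7
0.2 [-0.025  0.    -0.003] -11.5
0.3 [-0.036  0.    -0.006] -17.2
0.4 [-0.048  0.    -0.01 ] -22.9
0.5 [-0.058  0.    -0.016] -28.6
0.6 [-0.069  0.    -0.022] -34.4
0.7 [-0.078  0.    -0.029] -40.1
0.8 [-0.087  0.    -0.037] -45.8
0.9 [-0.095  0.    -0.046] -51.6
1.0 [-0.102  0.    -0.056] -57.3
1.1 [-0.108  0.    -0.067] -63.0
1.2 [-0.113  0.    -0.078] -68.8
1.3 [-0.116  0.    -0.089] -74.5
1.4 [-0.119  0.    -0.101] -80.2
1.42 [-0.119  0.    -0.103] -81.4
1.2 [-0.113  0.    -0.078] -68.8
```

View pics/d.png

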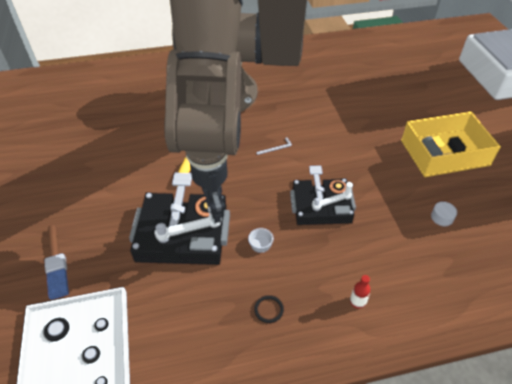

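The scene view shows the gripper down over the post at about (215,205), with nothing disturbed. Swinging the arm.

Request:
play_rows(
  moves=[
    [[-0.013,0,-0.001,-5.7],[-0.025,0,-0.003,-11.5],[-0.036,0,-0.006,-17.2],[-0.048,0,-0.01,-22.9],[-0.058,0,-0.016,-28.6],[-0.069,0,-0.022,-34.4],[-0.078,0,-0.029,-40.1],[-0.087,0,-0.037,-45.8],[-0.095,0,-0.046,-51.6],[-0.102,0,-0.056,-57.3],[-0.108,0,-0.067,-63],[-0.113,0,-0.078,-68.8],[-0.116,0,-0.089,-74.5],[-0.119,0,-0.101,-80.2],[-0.119,0,-0.103,-81.4],[-0.119,0,-0.103,-81.4],[-0.119,0,-0.103,-81.4]],
  ],
)

```text
time_s: 4.82
tool_pos: [0.4593, -0.2134, 0.0963]
tcp_rot: [-1.572, 0.0, 1.516]
contact_force: [-1.8, 4.8, 4.0]
grip_width: 0.0427
```

Run:
```python
from h import *
o=observe(); print(o['tool_pos'],o['tcp_rot'],o['grip_width'],o['contact_force'])
s=save('top','e.png');im=cv2.imread('pics/e.png')[110:260,240:420]
cv2.imwrite('pics/e2.png',cv2.resize(im,(720,600),interpolation=cv2.INTER_CUBIC))
```

```text
[ 0.45925991 -0.21343459  0.09632116] [-1.57184116e+00  3.71941123e-04  1.51618281e+00] 0.042658736244349724 [-1.78418917  4.7694406   3.96751848]
```

View pics/e2.png

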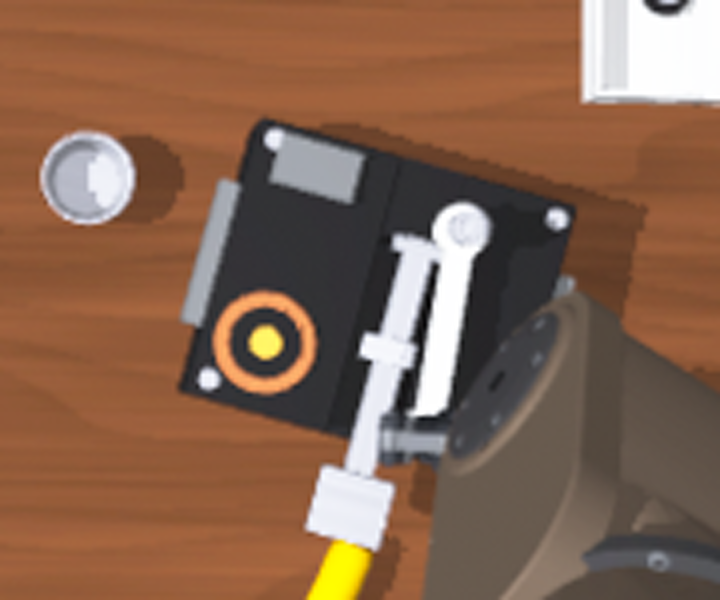

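The arm reads about 1.29–1.33 rad in the crop (pivot (462,228), bar end (428,412)). I'll push 5 mm further for margin, then ease back to the latch.

Request:
play_rows(
  moves=[
    [[-0.005,0,0,0],[-0.005,0,0,0],[-0.005,0,0,0],[0.002,0,0,2],[0.009,0,-0.001,5],[0.016,0,-0.002,8],[0.022,0,-0.003,11],[0.026,0,-0.003,12.6],[0.026,0,-0.003,12.6],[0.026,0,-0.003,12.6]],
  ],
)

```text
time_s: 6.12
tool_pos: [0.4635, -0.1882, 0.0954]
tcp_rot: [-1.571, 0.0, 1.299]
contact_force: [0.0, -1.1, 0.3]
grip_width: 0.0427
```

Force dropped to ~0, so the latch holds. Lifting clear.

Request:
play_rows(
  moves=[
    [[0,-0.02,0,0],[0,-0.06,0,0],[0,-0.1,0,0],[0,-0.14,0,0],[0,-0.14,0,0],[0,-0.14,0,0],[0,-0.14,0,0],[0,-0.14,0,0],[0,-0.14,0,0]],
  ],
)

```text
time_s: 7.25
tool_pos: [0.4634, -0.188, 0.2348]
tcp_rot: [-1.57, -0.0, 1.298]
contact_force: [0.6, 0.5, -0.5]
grip_width: 0.0431
```

Run:
```python
from h import *
o=observe(); print(o['tool_pos'],o['tcp_rot'],o['grip_width'],o['contact_force'])
from scipy.spatial.transform import Rotation as Ro
s=snapshot('wrist'); T=np.eye(4);T[:3,:3]=Ro.from_euler('xyz',o['tcp_rot']).as_matrix();T[:3,3]=o['tool_pos']
C=np.linalg.inv(T@s['tool_from_camera']); s['R']=C[:3,:3];s['t']=C[:3,3]; np.savez('pics/f.npz',**s)
im=cv2.cvtColor(s['color'],cv2.COLOR_RGB2BGR)
for X in [[.414,-.160,.062],[.4624,-.1895,.124]]:
    q=proj(s,X);print(q);cv2.drawMarker(im,tuple(int(round(k)) for k in q),(0,255,0),0,8)
cv2.imwrite('pics/f.png',cv2.resize(im,(800,600)))
```

```text
[ 0.46338168 -0.18797063  0.23482929] [-1.57003712e+00 -1.20876859e-04  1.29804666e+00] 0.04305888383172317 [ 0.64002525  0.53985485 -0.49778384]
[269.7069842 116.3280661]
[253.80064078 188.01512021]
```

View pics/f.png

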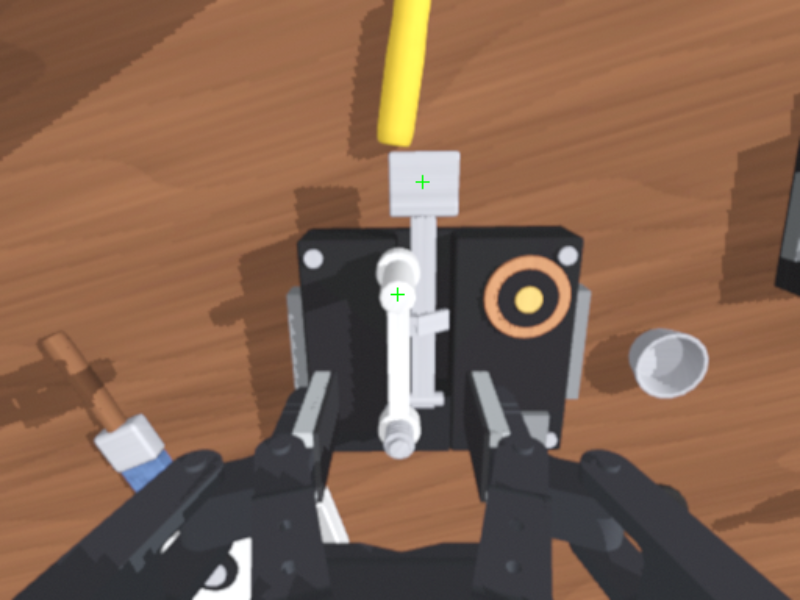

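The wrist view confirms the arm is latched pointing to the front. The post (397,294) and pad (423,182) both sit on their markers, and the trigger is up. I'll close the fingers and go above the outer part of the pad.

Request:
play_rows(
  moves=[
    [[0.0135,0,0.03,0],[0.0135,0,0.063,0],[0.0135,0,0.063,0],[0.0135,0.04,0.063,0],[0.0135,0.08,0.063,0],[0.0135,0.12,0.063,0],[0.0135,0.15,0.063,0],[0.0135,0.15,0.063,0],[0.0135,0.15,0.063,0]],
  ],
  gripper=-1,
)

```text
time_s: 8.43
tool_pos: [0.4071, -0.1584, 0.086]
tcp_rot: [-1.572, 0.0, 1.298]
contact_force: [-0.5, -0.2, 0.2]
grip_width: -0.0002
```

Run:
```python
from h import *
o=observe(); print(o['tool_pos'],o['tcp_rot'],o['grip_width'],o['contact_force'])
save('scene','g.png');im=cv2.imread('pics/g.png')[130:280,110:260]
cv2.imwrite('pics/g2.png',cv2.resize(im,(600,600),interpolation=cv2.INTER_CUBIC))
```

```text
[ 0.40711614 -0.15837474  0.08595975] [-1.57170092e+00  3.03621219e-04  1.29804674e+00] -0.00020954321532054343 [-0.46915439 -0.15942304  0.15938069]
```

View pics/g2.png

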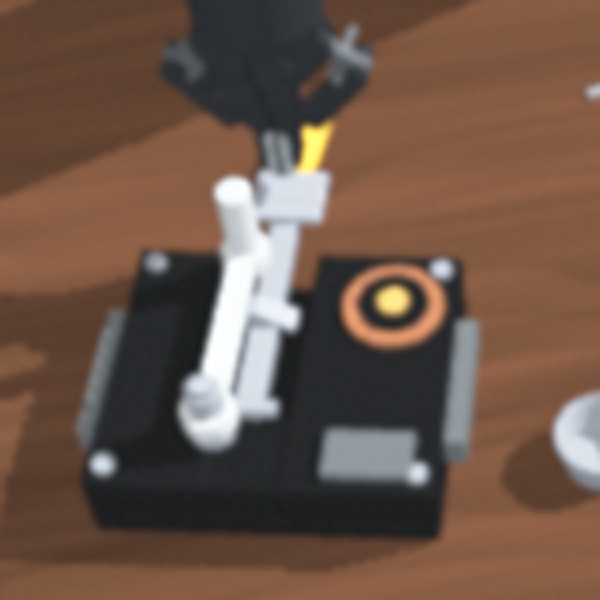

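The crop shows the arm still latched and the shut fingertips at ~(280,165), just above the outer part of the pad (293,195). Shifting 4 mm to centre, then pressing.

Request:
play_rows(
  moves=[
    [[0.004,0,0,0],[0.004,0.008,0,0],[0.004,0.015,0,0],[0.004,0.022,0,0],[0.004,0.029,0,0],[0.004,0.036,0,0],[0.004,0.041,0,0],[0.004,0.041,0,0],[0.004,0.041,0,0],[0.004,0.041,0,0]],
  ],
)

```text
time_s: 9.72
tool_pos: [0.4077, -0.1543, 0.0445]
tcp_rot: [-1.572, 0.0, 1.298]
contact_force: [2.4, -1.2, 3.7]
grip_width: -0.0005
```

Run:
```python
from h import *
save('scene','i.png');im=cv2.imread('pics/i.png')[130:280,110:260]
cv2.imwrite('pics/i2.png',cv2.resize(im,(600,600),interpolation=cv2.INTER_CUBIC))
```

```text
(no output)
```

View pics/i2.png

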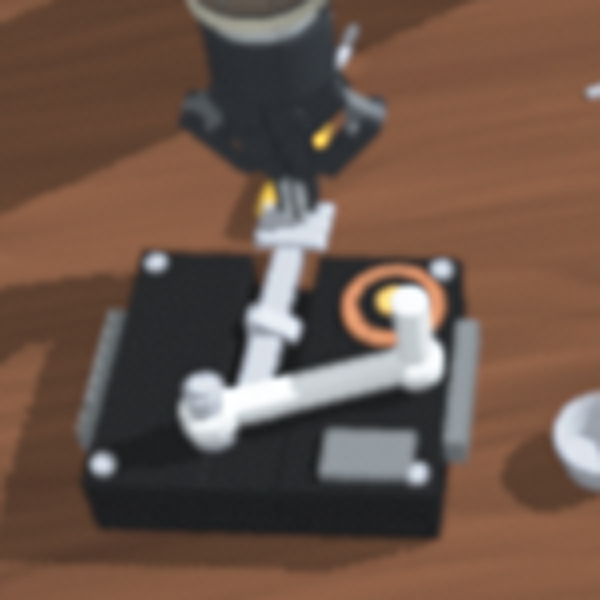

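The trigger pad is down at (290,230), and the arm has snapped home with its post at (408,300). Taking the hand away.

Request:
play_rows(
  moves=[
    [[0,-0.02,0,0],[0,-0.06,0,0],[0,-0.11,0,0],[0,-0.16,0,0],[0,-0.19,0,0],[0,-0.19,0,0],[0,-0.19,0,0],[0,-0.19,0,0],[0,-0.19,0,0],[0,-0.19,0,0]],
  ],
)

```text
time_s: 11.02
tool_pos: [0.4074, -0.1541, 0.2339]
tcp_rot: [-1.57, -0.0, 1.298]
contact_force: [-0.1, -0.1, -0.9]
grip_width: 0.0001
```

Run:
```python
from h import *
save('scene','j.png');im=cv2.imread('pics/j.png')[130:280,110:260]
cv2.imwrite('pics/j2.png',cv2.resize(im,(600,600),interpolation=cv2.INTER_CUBIC))
```

```text
(no output)
```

View pics/j2.png

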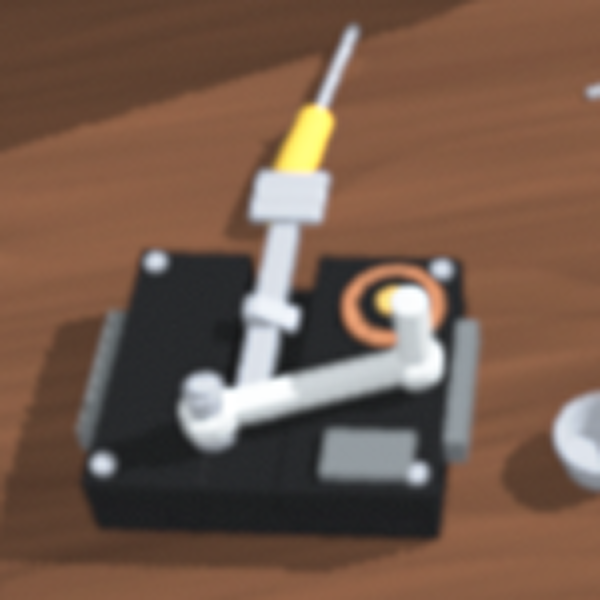

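The pad is up again at (290,195), the arm is home, and the hand is clear.

```bash
python3 -c "from cell import *; print(finish_job())"
```

```text
the job is handed in; nothing more can be done
None
```

The function test on the larger unit is done and handed in at about 11 s of the 45 s allowed. I swung its ejector arm round by the post to roughly 1.33 rad or a little more, eased off, and lifted clear. I then pressed the trigger pad down with shut fingers, the arm snapped home, and I took the hand away.

- **Latch:** the wrist picture showed the arm pointing straight to the front with the trigger up, and the tool force was about zero.
- **Trigger and snap-back:** the pad was pressed roughly 25 mm down at about 4 N, and the picture then showed the arm back home.
- **Final state:** the last picture showed the arm home and the pad up. The hand was at 0.23 m and clear of the unit. The force reading there was up to 0.9 N, about the same as earlier readings taken in free air.
- **Smaller unit:** I never moved near it. The last pictures were cropped to the large unit, so they don't show it.

Two readings disagreed slightly, and I allowed for both. The first wrist view put the post and pad about 3–5 mm from the top-camera estimate. The fingertips also looked a few mm off-centre above the pad, so I shifted them 4 mm before pressing. The joint angles come from pictures and tool positions, since the robot doesn't report them.

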